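Peel the top tray off its nest and show it

ROBOT

A 6-joint arm with a two-finger parallel gripper is mounted at the origin on the work surface. World frame = base frame: x ahead of the robot, y to its left, z up, the work surface at z = 0. Lengths are in m, angles in rad, forces in N, time in s.
With the tool pointing down it reaches from about 0.325 to 1 m from the base axis. Payload 5.1 kg.
Tool frame: the origin (TCP) lies at the very end of the fingers, on their centre line; the grasp point (between the pads) lies 19 mm behind it (bot.tcp_to_grasp is the distance from the TCP to the grasp point, in m); z points along the fingers, y is the direction in which the jaws open and shut (so a half turn about z gives the same grasp; the last joint's range is limited). The gripper opens to 85 mm and grips with 20 to 120 N. Pads are 22 mm wide; open, the fingers measure 114 mm over their backs; the gripper's body (76 mm by 85 mm) begins 54 mm behind the grasp point. The pads swing forward as they close: fully open they stand 13 mm farther back than shut.
Start: joints at [-1.277, 0.124, 1.65, -0, 1.367, -0.083], TCP at [0.239, -0.604, 0.231] pointing down, gripper open.
Joint ranges: [-2.61, 2.61], [-1.02, 2.33], [0.03, 2.71], [-1.35, 4.49], [0.32, 2.68], [-2.91, 2.91]. Speed limits (rad/s): [2.57, 2.57, 3.14, 3.14, 3.14, 3.14].

INTERFACE

Orientations are given as a unit quaternion [w, x, y, z].
In Python, from cell import bot gives the robot as it stands. Calls block until the motion is done:
- bot.goto(position, orientation): joint-space move of the TCP to a pose.
- bot.move_straight(position, rotation=None, velocity=0.15, threshold=None): straight line of the TCP; rotation=None keeps the orientation; velocity is the mean speed in m/s. With threshold (N) it stops when the force on the tool has changed by that much, and returns True; else False.
- bot.goto_joints(angles): joint-space move.
- bot.command_gripper(opening): finger opening in m; the grip force is fixed at half the most; returns when the fingers have stopped.
- bot.sleep(seconds).
- bot.ik(position, orientation): joint angles nearest the present ones, or None.
- bot.camera(name): name is "side" or "top"; returns a dict with "img" (420x560x3 uint8, red, green, blue), "fx", "fy", "cx", "cy" (pixels), "dist" ([k1, k2, p1, p2, k3] as OpenCV has them; the pictures are not rectified), "extrinsics" (4x4, takes a point from camera to world coordinates). Camera axes: x right, y down, z forward; pixel columns grow to the right and rows downward; lengths in m; the calibration is good to about 2 mm. A picture is of the moment at which its call begins. There is no depth.
A pose or a line that the arm cannot do raises bot.IKError and nothing moves.
- bot.sign_off(): hands the job in, once; it reports no verdict.
Readings, each from a call of its own:
- bot.get_clock(): time.
- bot.get_joint_positions(): joint angles.
- bot.get_qvel(): joint speeds.
- bot.get_tau(): joint torques, N m.
- bot.get_tool_pos(): TCP position.
- bot.get_tool_rot(): TCP orientation.
- bot.get_ft_force(): force on the tool from outside, world axes, zero at the start.
- bot.get_ft_torque(): the same for the moment, N m.
- bot.get_gripper_width(): finger opening in m.
Only numpy, scipy, OpenCV 4.12 (cv2) and the standard library are available. Lean on these libraries where they do the work, as an engineer would, in place of code of your own. Each camera call takes 0.05 s, during which the arm holds its last target.

TASK

On the carving bench, press the keeper bar of the stack fixture fully shut into its catch so that it holds the lower tray down. Then take the top tray by its upright tab and peel it off: lift that corner well up while the opposite corner is still stuck down, and only then take the whole tray away. Finish while holding it by the tab, still and level, centred over the cork mat about 15 cm above the bench, with the lower tray left in place under the shut keeper and the other things on the bench left alone.

Things in the scene. Friction and masses are not known exactly. Their poses are not given: they have to be found in the camera images.
- fixture: fixed plywood plate 170 x 223 x 12 mm holding two nested trays, from -92 to 78 mm in x, -115 to 108 in y. Origin on the bench under the middle of the stack; z up. The keeper bar runs along its -x side, parallel to y, between a hinge block (y = 61 mm, 50 mm high) and a catch post (y = -102 mm, 58 mm high).
- keeper (a joint): angle a of the steel keeper bar (10 x 8 mm, 140 mm long): 0 = shut, level, behind the catch post's sprung ball; grows as the free end rises, limit 1.4. From the hinge it points along (0, -cos a, sin a) in the fixture frame; its upper face looks along (0, sin a, cos a). Stays where left. Below about 0.1 press it past the ball (about 8 N on the pad) to the solid stop.
- keeper_hinge (a point): point on the keeper's hinge axis, at (-69.5, 60, 43.5) mm in the fixture frame
- keeper_pad (a point): middle of the upper face of the keeper's thumb pad, 22 mm (fixture x) by 30 mm (along the bar), 8 mm thick, 105 mm from the hinge; with the bar shut it is at (-73.5, -45, 47.5) mm in the fixture frame
- lower_tray: loose grey plastic tray, 125 x 200 mm over its flange, 26 mm high, on the fixture plate between low fences. A 17 mm tongue on its -x side lies under the shut keeper. Origin at the centre of its underside, axes as the fixture's.
- top_tray: loose tray of the same grey plastic, 120 (x) x 190 (y) mm, flange 4 mm thick, open tub with three pockets hanging 16 mm below the flange, about 120 g. Nested in the lower tray; four snap dimples near the corners hold it with about 4 N each. Origin: centre of the flange's underside (38 mm above the bench when nested); z up; axes as the fixture's when nested.
- tab (a point): middle of the top tray's only upright tab, at (-50, 85, 30) mm in the tray's frame, near its (-x, +y) corner. The tab is a vertical plate 10 mm thick, 24 mm wide, its top 44 mm above the tray's origin. Its thickness runs along the tray's diagonal: (0.52, -0.85, 0) in the tray's frame points to the opposite corner.
- tab_corner (a point): the flange corner with the tab, underside, at (-60, 95, 0) mm in the tray's frame
- far_corner (a point): the flange corner opposite the tab, underside, at (60, -95, 0) mm in the tray's frame
- mat: fixed square cork mat 180 x 180 x 4 mm on the bench on the other side from the fixture; origin at the centre of its underside
- gouge_a: short carving gouge lying on the bench, turned wooden handle 100 mm long, 28 mm thick, steel blade about 85 mm; origin at the bottom where blade meets handle (leave alone)
- gouge_b: longer carving gouge lying on the bench, handle 100 mm, blade about 105 mm; origin at the bottom where blade meets handle (leave alone)
- mallet: wooden carver's mallet lying on the bench, head 64 mm thick and 110 mm long, handle 170 mm; origin at the bottom of the head (leave alone)
- rosette: carved wooden rosette, disc of 90 mm diameter, 22 mm high; origin at the centre of its underside (leave alone)
- sanding_block: sanding block 70 x 110 x 30 mm; origin at the centre of its underside (leave alone)
- offcut: wood offcut 100 x 60 x 35 mm; origin at the centre of its underside (leave alone)
Mind the look-alikes: they are no part of the job. Leave any pink look-alike of the top_tray alone.

How it is judged:
By the outcome, as a careful person would: the job done as asked, in the order asked, and still so for the second after the job is handed in, while the arm keeps its last pose, push and grip.
It also fails if it takes over 58 s, if anything falls off the work surface, if the arm or the gripper's body presses on something with over 40 N, if the wrist force passes 120 N, or if a joint passes its speed limit or range.

## Working session

There is one attempt and no reset: what is moved stays moved. The work goes in short steps, each a Python script; the robot and the scene stay as the last script left them, time stands still between calls to the robot, and variables do not carry over. Pictures are saved under pics/ and viewed, and the job is handed in when it is done.

```bash
mkdir -p pics; ls; python3 - <<'E'
from cell import bot
import cv2
for n in("side","top"):
    c=bot.camera(n); cv2.imwrite(f"pics/{n}0.png",c["img"][:,:,::-1])
    print(n,c["fx"],c["fy"],c["cx"],c["cy"],c["dist"]);print(c["extrinsics"])
print(bot.get_clock(),bot.get_tool_rot(),bot.tcp_to_grasp)
E
```

```text
pics
side 500.9438629883402 500.9438629883402 280.1438145612718 211.6666212678496 [-0.07899531  0.          0.          0.          0.        ]
[[-7.32691218e-01 -3.68797900e-01  5.71971755e-01 -4.03212974e-01]
 [-6.80561143e-01  3.97456016e-01 -6.15520305e-01  9.72621431e-01]
 [-3.31018628e-04 -8.40248073e-01 -5.42202053e-01  9.26642753e-01]
 [ 0.00000000e+00  0.00000000e+00  0.00000000e+00  1.00000000e+00]]
top 512.8279622798939 512.8279622798939 283.65841352365425 206.84881107331705 [0.03254237 0.         0.         0.         0.        ]
[[ 0.00245666 -0.99843162  0.05593082  0.41524384]
 [-0.99994882 -0.00300162 -0.00966141  0.00706629]
 [ 0.00981414 -0.05590422 -0.9983879   1.55459591]
 [ 0.          0.          0.          1.        ]]
0.1 [-9.38254241e-04  9.82298823e-01  1.87318271e-01 -8.62094330e-05] 0.0187
```

View pics/side0.png

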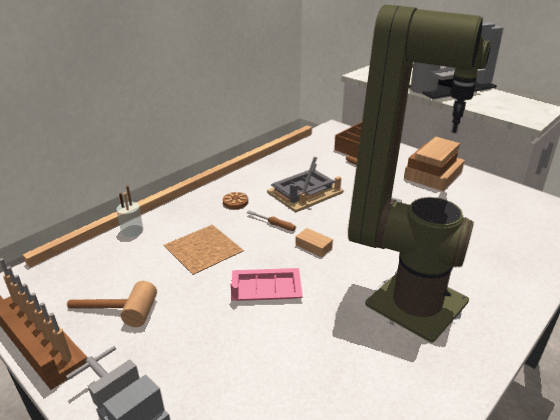

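View pics/top0.png

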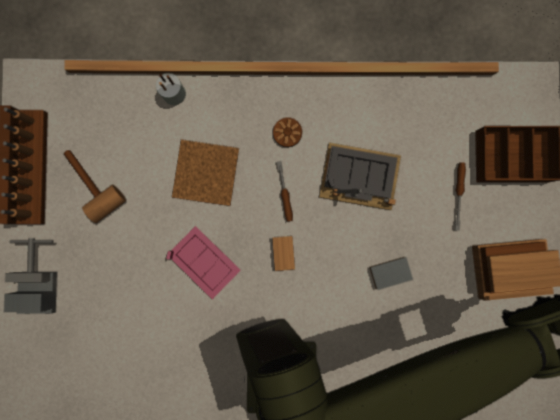

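```bash
python3 - <<'E'
import cv2
a=cv2.imread("pics/side0.png")[145:220,255:355]; b=cv2.imread("pics/top0.png")[135:220,310:410]
cv2.imwrite("pics/c1.png",cv2.resize(a,None,fx=8,fy=8,interpolation=cv2.INTER_CUBIC))
cv2.imwrite("pics/c2.png",cv2.resize(b,None,fx=7,fy=7,interpolation=cv2.INTER_CUBIC))
E
```

```text
(no output)
```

View pics/c1.png

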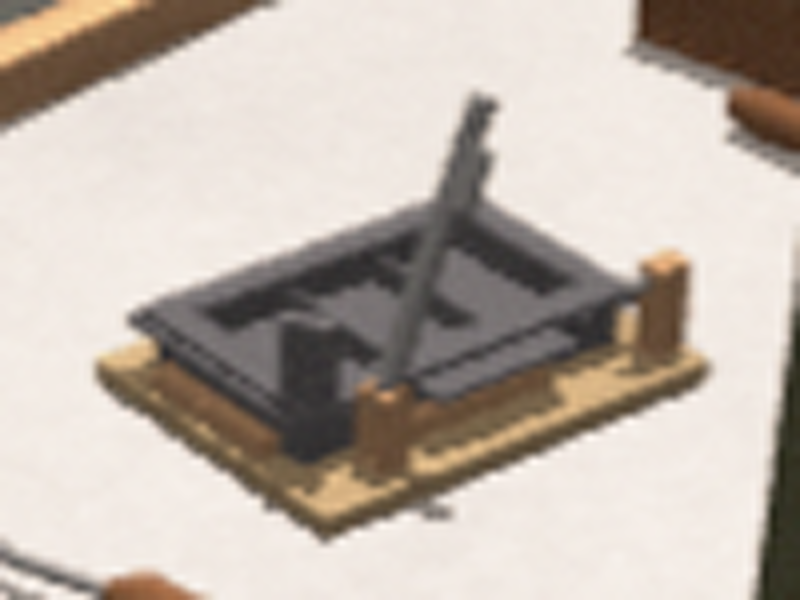

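View pics/c2.png

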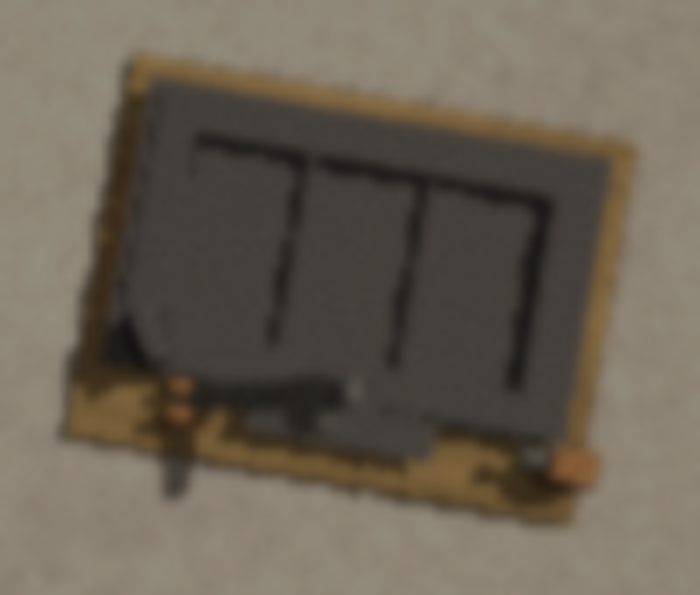

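The grey tray stack with its bar sits at (360,176) in the top view and (305,187) in the side view. The pink tray at (203,262) is the look-alike: wrong colour and no fixture, so I leave it alone. In the top view the hinge block is at (335,191) and the catch post at (392,201). The bar stands raised. Next I measure the plate's pose.

```bash
cat > h.py <<'E'
import numpy as np, cv2
def load(n):
    d=np.load(f"cal_{n}.npz"); return d
def ray(c,uv):
    K=np.array([[c["fx"],0,c["cx"]],[0,c["fy"],c["cy"]],[0,0,1.]])
    p=cv2.undistortPoints(np.array(uv,float).reshape(-1,1,2),K,np.array(c["dist"])).reshape(-1,2)
    E=np.array(c["extrinsics"]); d=np.c_[p,np.ones(len(p))]@E[:3,:3].T
    return E[:3,3],d
def onz(c,uv,z):
    o,d=ray(c,uv); return o+d*((z-o[2])/d[:,2])[:,None]
def proj(c,P):
    K=np.array([[c["fx"],0,c["cx"]],[0,c["fy"],c["cy"]],[0,0,1.]])
    W=np.linalg.inv(np.array(c["extrinsics"]))
    return cv2.projectPoints(np.array(P,float).reshape(-1,1,3),cv2.Rodrigues(W[:3,:3])[0],W[:3,3],K,np.array(c["dist"]))[0].reshape(-1,2)
def tri(c1,u1,c2,u2):
    o1,d1=ray(c1,[u1]);o2,d2=ray(c2,[u2]);d1=d1[0]/np.linalg.norm(d1);d2=d2[0]/np.linalg.norm(d2)
    t=np.linalg.lstsq(np.c_[d1,-d2],o2-o1,rcond=None)[0]
    a,b=o1+t[0]*d1,o2+t[1]*d2
    return (a+b)/2,np.linalg.norm(a-b)
def pose2d(local,world):
    l,w=np.array(local)[:,:2],np.array(world)[:,:2]
    lm,wm=l.mean(0),w.mean(0)
    H=(l-lm).T@(w-wm);th=np.arctan2(H[0,1]-H[1,0],H[0,0]+H[1,1])
    R=np.array([[np.cos(th),-np.sin(th)],[np.sin(th),np.cos(th)]])
    t=wm-R@lm
    return th,t,w-(l@R.T+t)
E
python3 - <<'E'
from cell import bot
from h import *
T=bot.camera("top");S=bot.camera("side")
f=lambda p,s,o:(np.array(p,float)+.5)/s-.5+np.array(o)
tp=f([(135,58),(635,145),(572,522),(62,435)],7,(310,135))
loc=[(.078,.108),(.078,-.115),(-.092,-.115),(-.092,.108)]
w=onz(T,tp,.012);th,t,r=pose2d(loc,w)
print("top",th,t,(r*1e3).round(1))
sp=f([(98,362),(322,525),(708,362)],8,(255,145))  # left:+x+y ; front: -x+y ; right: -x-y
w2=onz(S,sp,.012);th2,t2,r2=pose2d([loc[0],loc[3],loc[2]],w2)
print("side",th2,t2,(r2*1e3).round(1))
def fix(p,th=th,t=t):
    c,s=np.cos(th),np.sin(th);p=np.array(p,float);return np.array([c*p[0]-s*p[1]+t[0],s*p[0]+c*p[1]+t[1],p[2]])
for a in (0.8,0.9,1.0,1.1,1.2,1.3):
    e=fix((-.0695,.06-.14*np.cos(a),.0435+.14*np.sin(a)));pp=proj(T,[e])[0];ps=proj(S,[e])[0]
    print(a,((pp-(310,135)+.5)*7-.5).round(),((ps-(255,145)+.5)*8-.5).round())
# mat
for c,n in((T,"t"),(S,"s")):
    hsv=cv2.cvtColor(c["img"],cv2.COLOR_RGB2HSV)
    m=((hsv[...,0]<25)&(hsv[...,1]>90)).astype(np.uint8)
    if n=="t": m[:,:165]=0;m[:,245:]=0;m[:130]=0;m[215:]=0
    else: m[:220]=0;m[275:]=0;m[:,:160]=0;m[:,246:]=0
    cs,_=cv2.findContours(m,0,1);q=max(cs,key=cv2.contourArea)
    ww=onz(c,q.reshape(-1,2),.004)[:,:2]
    print(n,cv2.minAreaRect(ww.astype(np.float32)))
E
```

```text
top -0.17372783763031008 [ 0.60352779 -0.2353854 ] [[-2.5 -2. ]
 [-1.2  1.2]
 [ 2.7  0.5]
 [ 1.   0.4]]
side -0.1753364642595801 [ 0.6028     -0.23036206] [[-2.4 -2. ]
 [ 0.5  1.8]
 [ 1.9  0.3]]
0.8 [462. 421.] [570. 126.]
0.9 [440. 414.] [552. 114.]
1.0 [415. 408.] [533. 104.]
1.1 [387. 401.] [512.  97.]
1.2 [357. 394.] [490.  93.]
1.3 [325. 387.] [466.  92.]
t ((0.6064170002937317, 0.2305642068386078), (0.1790556013584137, 0.17891445755958557), 81.858642578125)
s ((0.6061261296272278, 0.2344392091035843), (0.17714451253414154, 0.17930428683757782), 81.73055267333984)
```

```bash
cat >> h.py <<'E'
TH=-0.1745;T0=np.array([.6031,-.233])
def fix(p,th=None,t=None):
    th=TH if th is None else th;t=T0 if t is None else t
    c,s=np.cos(th),np.sin(th);p=np.array(p,float);return np.array([c*p[0]-s*p[1]+t[0],s*p[0]+c*p[1]+t[1],p[2]])
E
python3 - <<'E'
from cell import bot
from h import *
T=bot.camera("top");S=bot.camera("side")
d=np.array([.52,-.85,0]);e=np.array([.85,.52,0])
tab=np.array([-.05,.085,.082])
P=[tab+e*.012*i+d*.005*j for i in(-1,1) for j in(-1,1)]+[np.array([x,y,.042]) for x in(-.06,.06) for y in(-.095,.095)]+[np.array([-.0695,.06-.14*np.cos(1.2),.0435+.14*np.sin(1.2)])]+[np.array([x,y,.012]) for x in(-.092,.078) for y in(-.115,.108)]+[np.array([-.0695,-.102,.058]),np.array([-.0695,.061,.05])]
for n,c,o,s,k in(("t",T,(310,135),7,(100,85)),("s",S,(255,145),8,(100,75))):
    im=c["img"][o[1]:o[1]+k[1],o[0]:o[0]+k[0],::-1]
    im=cv2.resize(im,None,fx=s,fy=s,interpolation=cv2.INTER_CUBIC)
    im=cv2.convertScaleAbs(im,alpha=1.6)
    for q in proj(c,[fix(p) for p in P]): 
        u=((q-o+.5)*s-.5).astype(int); cv2.drawMarker(im,tuple(int(v) for v in u),(0,255,0),0,12,1)
    cv2.imwrite(f"pics/m_{n}.png",im)
E
```

```text
(no output)
```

View pics/m_t.png

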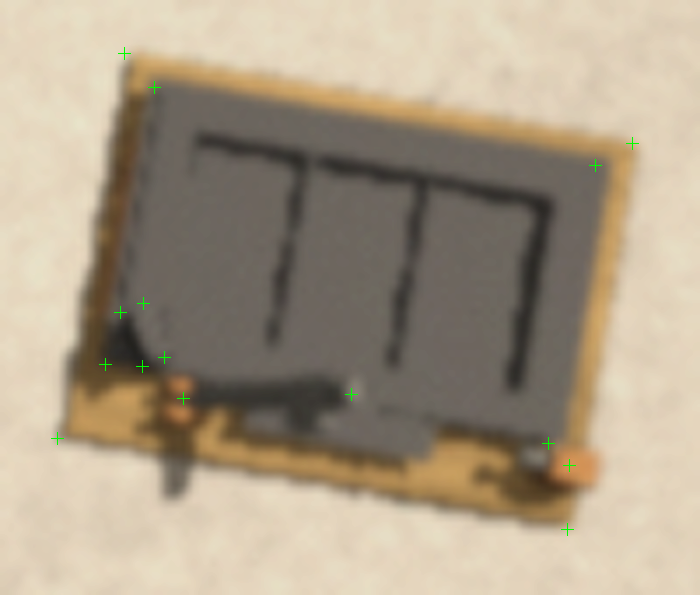

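View pics/m_s.png

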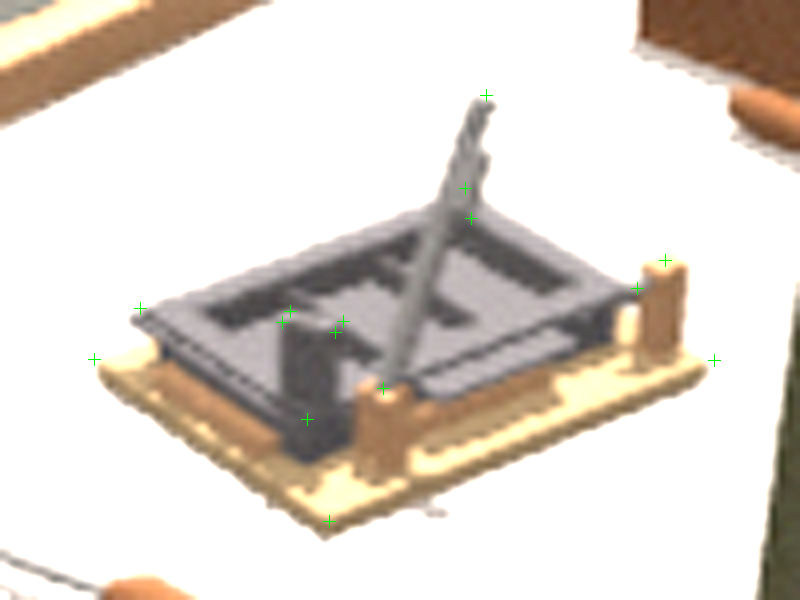

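```bash
cat >> h.py <<'E'
from scipy.spatial.transform import Rotation as Ro
def quat(R):
    q=Ro.from_matrix(R).as_quat();return np.r_[q[3],q[:3]]
def fdir(v): return fix(np.r_[v[:2],0])*[1,1,0]-np.r_[T0,0]+np.array([0,0,v[2]])
def presspose(a,back=0.,t=None):
    t=.6*a if t is None else t
    p=np.array([-.0735,.06-.105*np.cos(a)+.004*np.sin(a),.0435+.105*np.sin(a)+.004*np.cos(a)])
    z=np.array([0,-np.sin(t),-np.cos(t)]);x=np.array([1.,0,0]);y=np.cross(z,x)
    R=np.c_[fdir(x),fdir(y),fdir(z)]
    return fix(p-back*z),quat(R)
E
python3 - <<'E'
from cell import bot
from h import *
for a,b in((1.2,.15),(1.2,.05),(1.2,0),(.8,0),(.4,0),(0,0)):
    p,q=presspose(a,b);j=bot.ik(p,q);print(a,p.round(3),None if j is None else np.round(j,2))
E
```

```text
1.2 [ 0.552 -0.098  0.256] [ 0.05  0.02  1.83 -0.7   1.5   1.92]
1.2 [ 0.541 -0.162  0.18 ] [-0.07  0.06  1.93 -0.74  1.33  1.93]
1.2 [ 0.535 -0.195  0.143] [-0.12  0.09  1.96 -0.77  1.24  1.94]
0.8 [ 0.529 -0.23   0.122] [-0.28  0.06  1.97 -0.54  1.12  1.7 ]
0.4 [ 0.525 -0.255  0.088] [-0.44  0.09  1.96 -0.27  1.05  1.44]
0 [ 0.523 -0.265  0.048] [-0.56  0.17  1.93 -0.    1.04  1.19]
```

```bash
python3 - <<'E'
from cell import bot
from h import *
bot.goto(*presspose(1.2,.2))
bot.command_gripper(0.0)
p,q=presspose(1.25,.03);print(bot.move_straight(p,q,.25))
for a in(1.05,.85,.65,.45,.3,.2):
    p,q=presspose(a,0);r=bot.move_straight(p,q,.12);print(a,r,bot.get_ft_force().round(1),bot.get_clock())
c=bot.camera("side");cv2.imwrite("pics/s1.png",cv2.resize(c["img"][120:240,230:380,::-1],None,fx=5,fy=5,interpolation=cv2.INTER_CUBIC))
E
```

```text
False
1.05 False [-0.4  0.9 -0.1] 4.725
0.85 False [0.4 0.3 0.7] 5.05
0.65 False [-0.5  0.2  0.2] 5.375
0.45 False [ 0.2  0.4 -0.2] 5.7
0.3 False [-0.3  0.3  0.9] 5.9833
0.2 False [-0.5  0.  -0.6] 6.2333
```

View pics/s1.png

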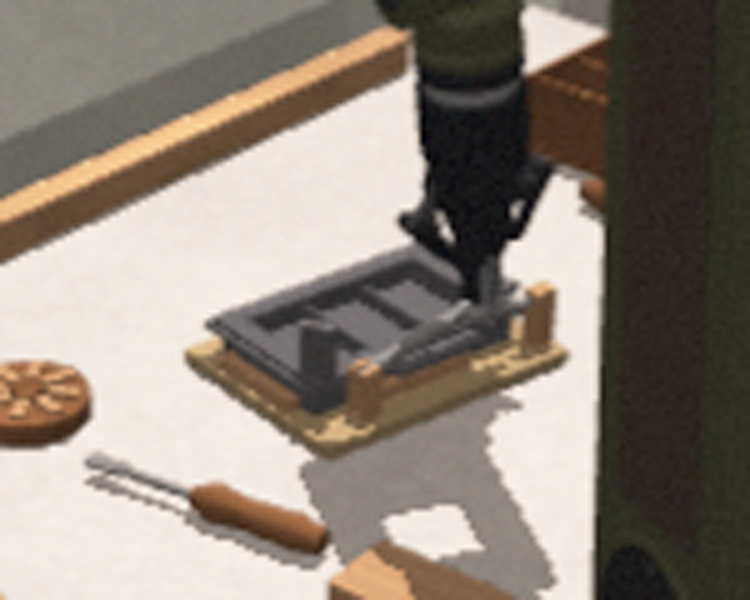

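The bar has followed the fingers and is nearly shut. Its free end is by the catch post, at about (520,300) in the crop. Next I press it past the ball.

```bash
python3 - <<'E'
from cell import bot
from h import *
p,q=presspose(.1,0,0.);bot.move_straight(p,q,.1);print(p,bot.get_ft_force().round(1))
p,q=presspose(0,-.012,0.)
r=bot.move_straight(p,q,.03,threshold=30)
print(r,bot.get_tool_pos(),bot.get_ft_force().round(1),bot.get_clock())
bot.sleep(.2);print(bot.get_tool_pos(),bot.get_ft_force().round(1))
E
```

```text
[ 0.5230639  -0.26364598  0.05796253] [-0.4  0.7  0.1]
True [ 0.52379152 -0.26408109  0.047274  ] [-3.8  1.9 10.8] 7.0833
[ 0.52380154 -0.26407934  0.04726565] [-3.5  2.5  8.9]
```

```bash
python3 - <<'E'
from cell import bot
from h import *
p=bot.get_tool_pos()
r=bot.move_straight([p[0],p[1],.038],None,.03,threshold=25)
print(r,bot.get_tool_pos(),bot.get_ft_force().round(1),bot.get_clock())
bot.move_straight([p[0],p[1],.20],None,.3)
print(bot.get_ft_force().round(1))
c=bot.camera("side");cv2.imwrite("pics/s2.png",cv2.resize(c["img"][120:240,230:380,::-1],None,fx=5,fy=5,interpolation=cv2.INTER_CUBIC))
E
```

```text
True [ 0.52404827 -0.26420384  0.04726175] [-4.3  1.3 10.1] 7.5083
[ 0.1  0.4 -0.5]
```

View pics/s2.png

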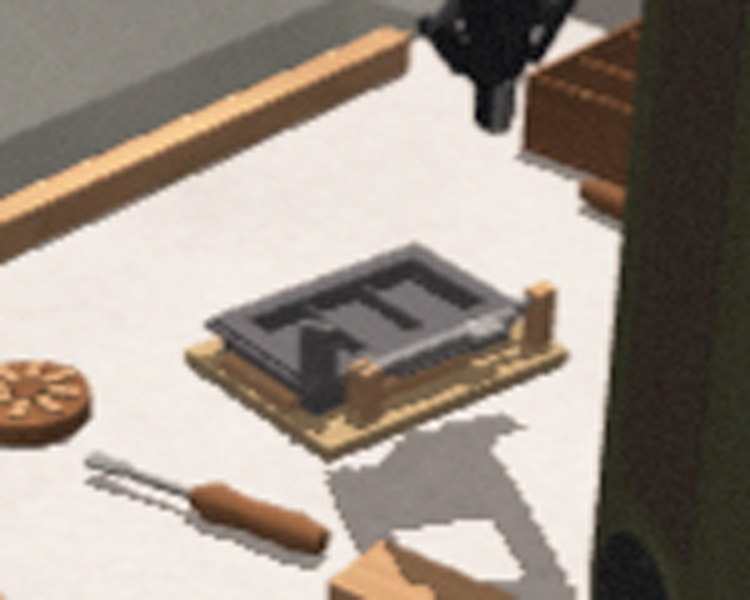

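Both presses stopped solid at z = 47.3 mm, against 47.5 mm expected for shut, and the picture shows the bar level behind the post. Next is the tab.

```bash
cat >> h.py <<'E'
D=fdir(np.array([.52,-.85,0]));D/=np.linalg.norm(D)
def grasppose(th=0.,up=0.,s=1,dx=np.zeros(3)):
    z=np.array([0,0,-1.]);y=s*D;x=np.cross(y,z);R=np.c_[x,y,z]
    p=fix([-.05,.085,.038+.032-.0187])+dx
    piv=fix([.06,-.095,.038])+dx
    Q=Ro.from_rotvec(np.cross([0,0,1],D)*th).as_matrix()
    return piv+Q@(p-piv)+[0,0,up],quat(Q@R)
def matpose(yaw,ctr,z,s=1):
    # yaw: tray yaw world ; TCP pose with level tray
    c,sn=np.cos(yaw-TH),np.sin(yaw-TH);Q=np.array([[c,-sn,0],[sn,c,0],[0,0,1]])
    p0,_=grasppose();o=fix([0,0,.038])
    zz=np.array([0,0,-1.]);y=s*D;x=np.cross(y,zz);R=np.c_[x,y,zz]
    return np.r_[ctr,z]+Q@(p0-o),quat(Q@R)
E
python3 - <<'E'
from cell import bot
from h import *
for s in(1,-1):
    print("s",s)
    for th,up in((0,.1),(0,0),(.1,0),(.2,0),(0,.15)):
        p,q=grasppose(th,up,s);j=bot.ik(p,q);print(th,up,p.round(3),None if j is None else np.round(j,2))
    for yaw in np.arange(-3,3.1,.5):
        p,q=matpose(yaw,[.6063,.2325],.15,s);j=bot.ik(p,q);print("mat",yaw,p.round(3),None if j is None else np.round(j,2))
E
```

```text
s 1
0 0.1 [ 0.569 -0.141  0.151] [-0.33  0.05  1.87 -0.    1.22  0.86]
0 0 [ 0.569 -0.141  0.051] [-0.33  0.16  1.93 -0.    1.05  0.86]
0.1 0 [ 0.569 -0.143  0.072] [-0.37  0.17  1.88  0.08  1.16  0.79]
0.2 0 [ 0.571 -0.147  0.093] [-0.41  0.19  1.83  0.15  1.27  0.73]
0 0.15 [ 0.569 -0.141  0.201] [-0.33  0.    1.83 -0.    1.31  0.86]
mat -3.0 [0.668 0.155 0.163] [ 0.15  0.25  1.63 -0.    1.27 -2.11]
mat -2.5 [0.697 0.194 0.163] [ 0.2   0.33  1.53 -0.    1.29 -2.56]
mat -2.0 [0.704 0.243 0.163] None
mat -1.5 [0.688 0.288 0.163] [ 0.33  0.37  1.47 -0.    1.3   2.85]
mat -1.0 [0.651 0.32  0.163] [ 0.38  0.33  1.52 -0.    1.29  2.41]
mat -0.5 [0.603 0.331 0.163] [ 0.42  0.25  1.62 -0.    1.27  1.95]
mat 0.0 [0.556 0.318 0.163] [ 0.43  0.15  1.73 -0.    1.25  1.46]
mat 0.5 [0.522 0.283 0.163] [ 0.41  0.05  1.84 -0.    1.25  0.93]
mat 1.0 [0.508 0.236 0.163] [ 0.34 -0.02  1.92 -0.    1.24  0.36]
mat 1.5 [0.518 0.189 0.163] [ 0.25 -0.04  1.94 -0.    1.24 -0.23]
mat 2.0 [0.55  0.152 0.163] [ 0.18  0.    1.9  -0.    1.24 -0.8 ]
mat 2.5 [0.595 0.134 0.163] [ 0.13  0.09  1.81 -0.    1.25 -1.3
[... 538 characters left out ...]
58]
mat -2.0 [0.704 0.243 0.163] [ 0.26  0.37  1.47 -0.    1.3   0.14]
mat -1.5 [0.688 0.288 0.163] [ 0.33  0.37  1.47 -0.    1.3  -0.29]
mat -1.0 [0.651 0.32  0.163] [ 0.38  0.33  1.52 -0.    1.29 -0.74]
mat -0.5 [0.603 0.331 0.163] [ 0.42  0.25  1.62 -0.    1.27 -1.2 ]
mat 0.0 [0.556 0.318 0.163] [ 0.43  0.15  1.73 -0.    1.25 -1.68]
mat 0.5 [0.522 0.283 0.163] [ 0.41  0.05  1.84 -0.    1.25 -2.21]
mat 1.0 [0.508 0.236 0.163] [ 0.34 -0.02  1.92 -0.    1.24 -2.78]
mat 1.5 [0.518 0.189 0.163] None
mat 2.0 [0.55  0.152 0.163] [ 0.18  0.    1.9  -0.    1.24  2.34]
mat 2.5 [0.595 0.134 0.163] [ 0.13  0.09  1.81 -0.    1.25  1.8 ]
mat 3.0 [0.644 0.141 0.163] [ 0.13  0.19  1.69 -0.    1.26  1.3 ]
```

```bash
python3 - <<'E'
from cell import bot
from h import *
bot.command_gripper(.05)
bot.goto(*grasppose(0,.1));print(bot.move_straight(*grasppose(0,0),.12,threshold=15))
print(bot.get_tool_pos(),bot.get_ft_force().round(1))
bot.command_gripper(.016);print(bot.get_gripper_width(),bot.get_ft_force().round(1),bot.get_ft_torque().round(2),bot.get_clock())
for n,o in (("side",(230,120)),("top",(310,120))):
    c=bot.camera(n);cv2.imwrite(f"pics/g_{n}.png",cv2.resize(c["img"][o[1]:o[1]+110,o[0]:o[0]+140,::-1],None,fx=5,fy=5,interpolation=cv2.INTER_CUBIC))
E
```

```text
False
[ 0.56938038 -0.1409949   0.05230348] [ 0.4 -1.   0.1]
0.015998681502979697 [ 0.1 -0.3  1.1] [-0.01  0.04  0.  ] 10.7833
```

View pics/g_side.png

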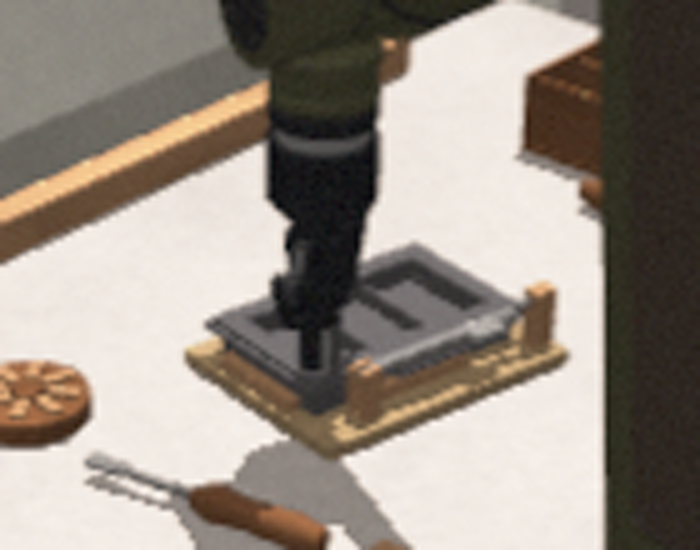

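The fingers straddle the tab at about (315,340) with no contact force at 16 mm opening, so centring is within 3 mm. I close on it and start the peel.

```bash
python3 - <<'E'
from cell import bot
from h import *
bot.command_gripper(.0);print(bot.get_gripper_width(),bot.get_ft_force().round(1),bot.get_ft_torque().round(2))
for th in(.04,.08,.12,.16):
    r=bot.move_straight(*grasppose(th),.06);print(th,r,bot.get_gripper_width().__round__(4),bot.get_ft_force().round(1),bot.get_ft_torque().round(2),bot.get_clock())
for n,o in (("side",(230,120)),("top",(310,120))):
    c=bot.camera(n);cv2.imwrite(f"pics/p_{n}.png",cv2.resize(c["img"][o[1]:o[1]+110,o[0]:o[0]+140,::-1],None,fx=5,fy=5,interpolation=cv2.INTER_CUBIC))
E
```

```text
0.009042499631455607 [ 0.1 -1.7  0.8] [-0.2   0.02 -0.05]
0.04 False 0.009 [-0.8 -1.6 -1.3] [-0.36  0.1  -0.17] 11.3917
0.08 False 0.009 [-0.1  0.  -1. ] [ 0.09 -0.13  0.05] 11.6833
0.12 False 0.0093 [ 0.2 -0.6 -0.8] [-0.04 -0.16  0.05] 11.975
0.16 False 0.0088 [ 0.3  0.6 -0.3] [-0.08 -0.14  0.12] 12.2667
```

View pics/p_side.png

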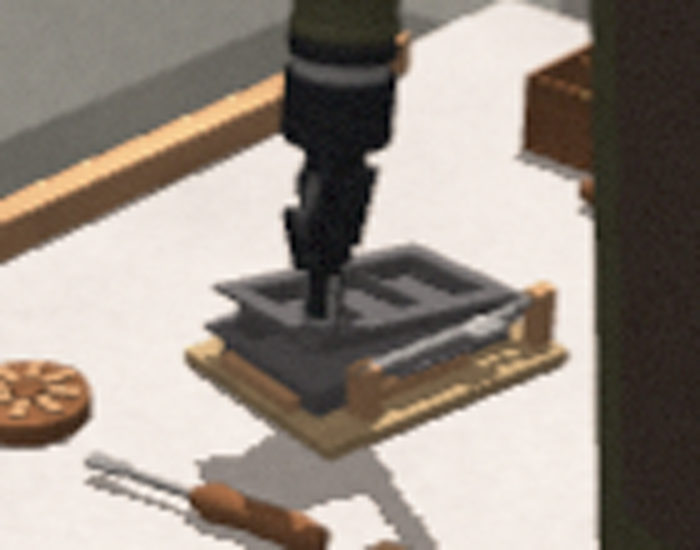

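View pics/p_top.png

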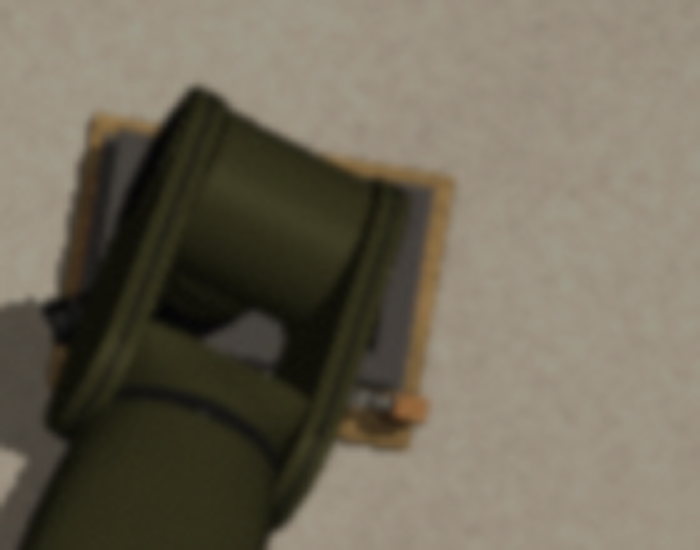

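The tab corner is clearly up and the far corner, near (520,295), is still down, with the keeper shut. I tilt a little more, then lift the whole tray away.

```bash
python3 - <<'E'
from cell import bot
from h import *
bot.move_straight(*grasppose(.2),.06);print(bot.get_ft_force().round(1))
bot.move_straight(*grasppose(.2,.05),.06);print(bot.get_ft_force().round(1),bot.get_gripper_width())
bot.move_straight(*grasppose(0,.13),.15);print(bot.get_ft_force().round(1),bot.get_clock())
for n,o in (("side",(200,80)),):
    c=bot.camera(n);cv2.imwrite(f"pics/l_{n}.png",cv2.resize(c["img"][o[1]:o[1]+150,o[0]:o[0]+190,::-1],None,fx=4,fy=4,interpolation=cv2.INTER_CUBIC))
E
```

```text
[-0.4  0.  -1.4]
[-0.4  0.9 -2.1] 0.009109444433489676
[ 0.7 -0.  -2.1] 14.05
```

View pics/l_side.png

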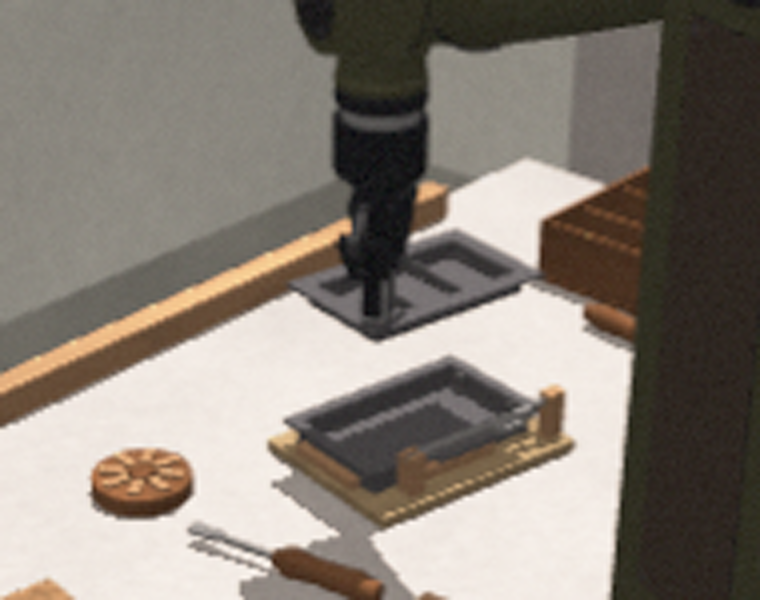

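The top tray is off, the lower tray is in place and the keeper is shut. I carry the tray to the mat.

```bash
python3 - <<'E'
from cell import bot
from h import *
M=[.6063,.2325]
bot.goto(*matpose(.5,M,.17));bot.move_straight(*matpose(.5,M,.15),.08);bot.sleep(.5)
print(bot.get_ft_force().round(1),bot.get_gripper_width(),bot.get_clock(),bot.get_tool_pos(),matpose(.5,M,.15)[0])
lp=[[x,y,z] for z in(.0,.004) for x in(-.06,.06) for y in(-.095,.095)]
c5,s5=np.cos(.5),np.sin(.5)
W=[np.array([c5*x-s5*y+M[0],s5*x+c5*y+M[1],.15+z]) for x,y,z in lp]
for n in("side","top"):
    c=bot.camera(n);cv2.imwrite(f"pics/f_{n}.png",c["img"][:,:,::-1])
    u0=np.array([90,120]) if n=="side" else np.array([120,80]);k=(200,150)
    im=cv2.resize(c["img"][u0[1]:u0[1]+k[1],u0[0]:u0[0]+k[0],::-1],None,fx=4,fy=4,interpolation=cv2.INTER_CUBIC)
    for q in proj(c,W):
        u=(q-u0+.5)*4-.5;cv2.drawMarker(im,(int(u[0]),int(u[1])),(0,255,0),0,10,1)
    cv2.imwrite(f"pics/fc_{n}.png",im)
E
```

```text
[-0.7  0.6 -0.5] 0.009094098737824066 16.575 [0.52172378 0.28318948 0.16349722] [0.5216697  0.28312324 0.1633    ]
```

View pics/fc_side.png

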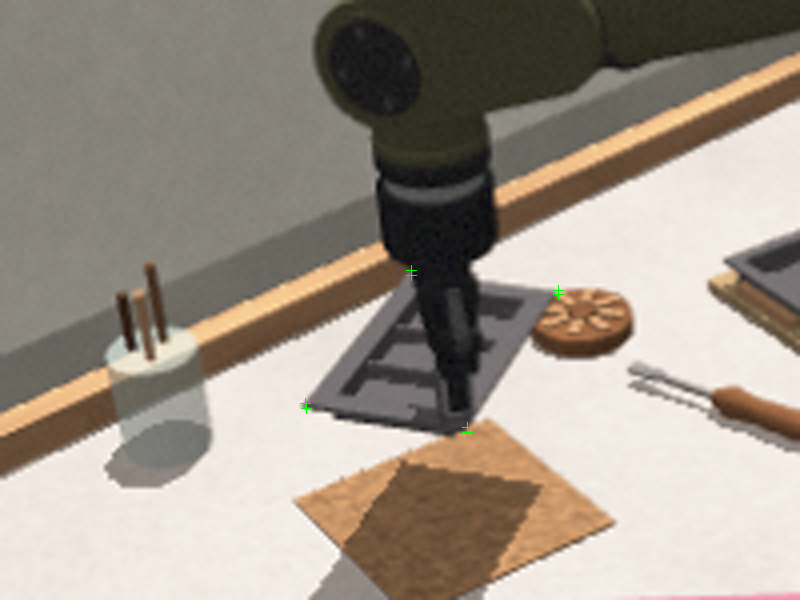

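View pics/fc_top.png

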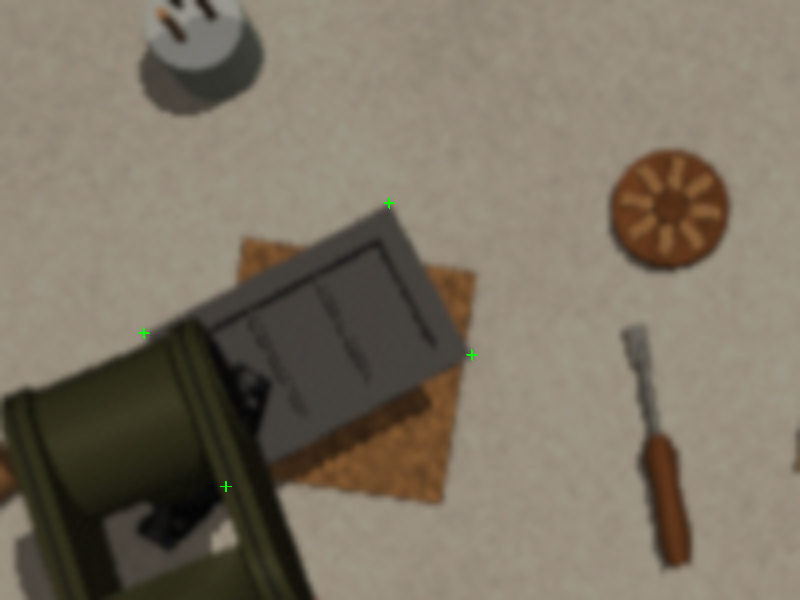

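View pics/f_side.png

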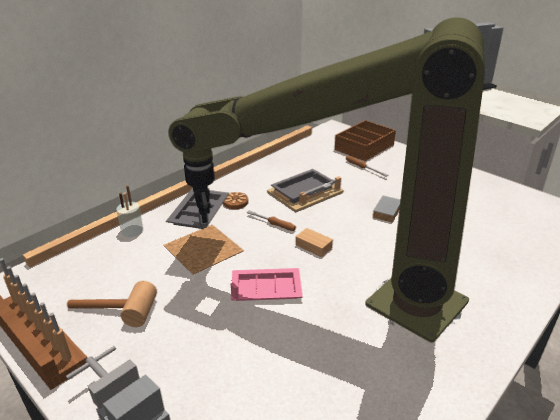

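View pics/f_top.png

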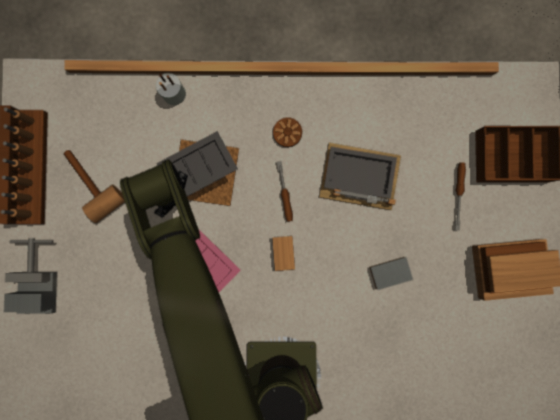

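```bash
python3 - <<'E'
from h import *
import cv2
a=cv2.imread("pics/f_side.png")[180:240,155:235];b=cv2.imread("pics/f_top.png")[125:205,150:245]
cv2.imwrite("pics/z1.png",cv2.resize(a,None,fx=10,fy=10,interpolation=cv2.INTER_CUBIC))
cv2.imwrite("pics/z2.png",cv2.resize(cv2.convertScaleAbs(b,alpha=1.8),None,fx=7,fy=7,interpolation=cv2.INTER_CUBIC))
E
```

```text
(no output)
```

View pics/z1.png

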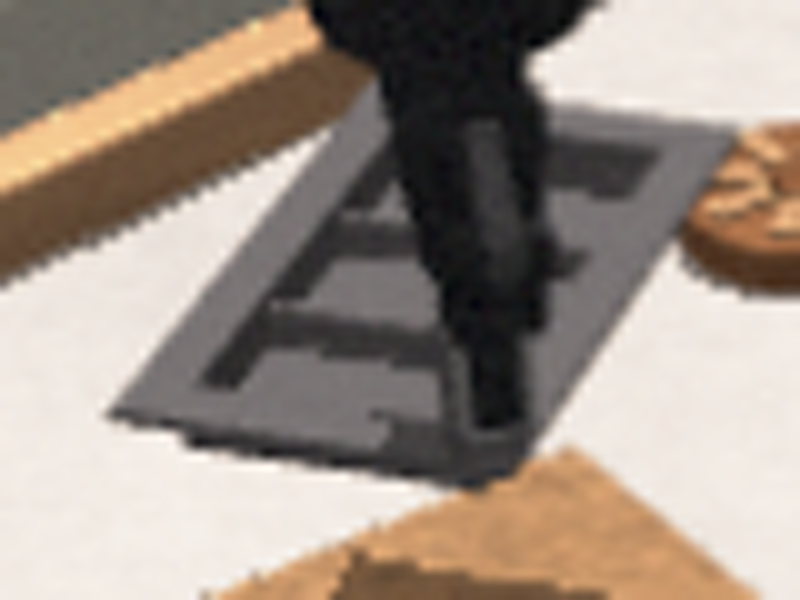

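View pics/z2.png

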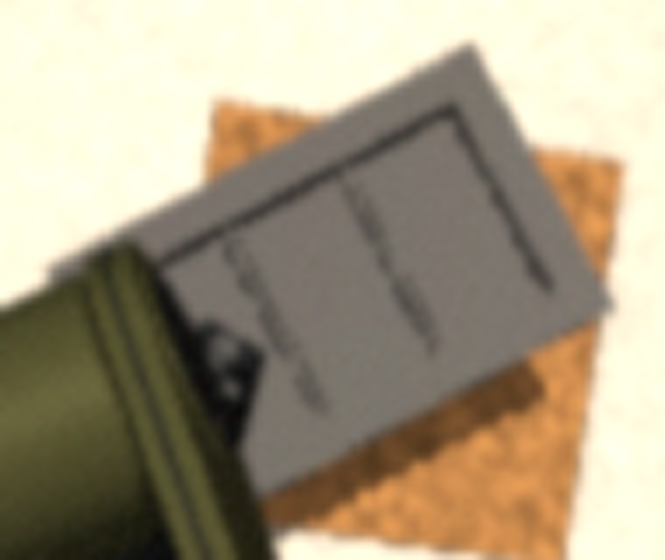

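```bash
python3 - <<'E'
from cell import bot
from h import *
T=bot.camera("top");S=bot.camera("side")
f=lambda p,s,o:(np.array(p,float)+.5)/s-.5+np.array(o)
t=f([(48,270),(472,45),(610,308)],7,(150,125));s=f([(108,410),(380,79),(738,130)],10,(155,180))
P=[tri(S,s[i],T,t[i]) for i in range(3)]
for p in P: print(p[0].round(4),round(p[1],4))
Q=[p[0] for p in P];ct=(Q[0]+Q[2])/2
n=np.cross(Q[1]-Q[0],Q[2]-Q[1]);n/=np.linalg.norm(n);print("centre",ct,"normal",n,np.linalg.norm(Q[1]-Q[0]),np.linalg.norm(Q[2]-Q[1]))
print(bot.get_qvel().round(3))
for nme,c,o,k in(("t",T,(310,135),7),("s",S,(255,150),8)):
    cv2.imwrite(f"pics/e_{nme}.png",cv2.resize(c["img"][o[1]:o[1]+75,o[0]:o[0]+100,::-1],None,fx=k,fy=k,interpolation=cv2.INTER_CUBIC))
E
```

```text
[0.6141 0.3439 0.1529] 0.0045
[0.7027 0.178  0.1541] 0.0016
[0.5991 0.1232 0.1537] 0.0016
centre [0.60660268 0.2335339  0.15326773] normal [ 0.00610071 -0.00402619 -0.99997329] 0.18809384989246689 0.11724343247826544
[-0.    -0.    -0.001 -0.001 -0.     0.001]
```

View pics/e_s.png

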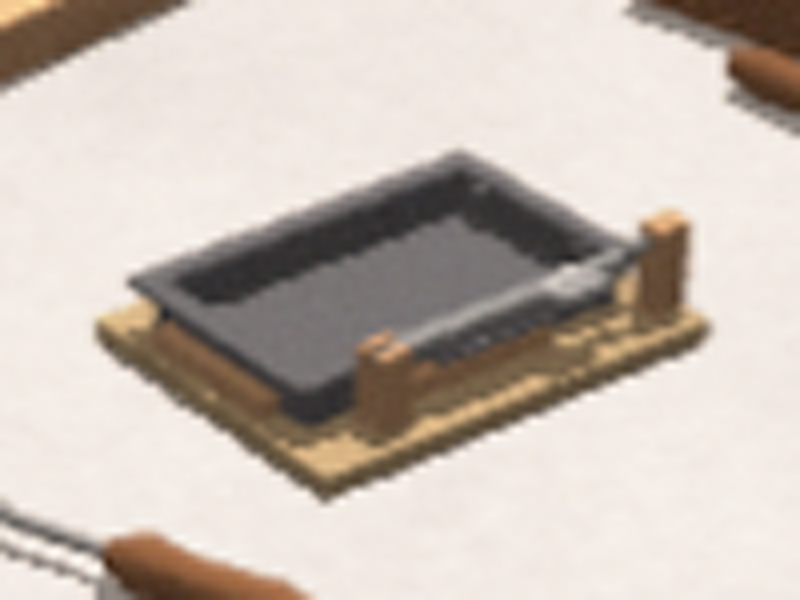

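The tray is level within about 0.01 rad. Its centre is at (0.607, 0.234), against (0.606, 0.2325) for the mat, and the flange top is at z of about 0.153. The lower tray is flat under the shut keeper. I hand in.

```bash
python3 -c "
from cell import bot
print(bot.get_clock());print(bot.sign_off())"
```

```text
16.775
the job is handed in; nothing more can be done
None
```

The job is done and handed in at 16.8 s of the 58 s allowed; `sign_off` gave no verdict.

**What I did:** I pushed the raised keeper bar (about 1.2 rad) down its arc and pressed it past the ball. I gripped the top tray by its tab and tilted it 0.2 rad about the far corner, which lifts the tab corner about 45 mm. Then I lifted the tray off, levelled it and carried it over the mat.

**Last checks:**
- **Keeper:** it met a solid stop twice, with the fingertips at z = 47.3 mm (47.5 mm expected when shut). The final picture shows it level behind the catch post.
- **Peel:** at 0.16 rad of tilt the picture showed the tab corner up and the far corner still down. I took no picture at 0.2 rad, so the far corner staying stuck there is not confirmed.
- **Lower tray:** the final picture shows it flat and in place under the shut keeper.
- **Held tray:** it is level within about 0.01 rad and the joints are still. Its centre is within about 1 mm of the measured mat centre, with the flange top at about 153 mm.
- **Other things:** the gouges, mallet, rosette, sanding block and offcut look unmoved in the final pictures. So does the pink look-alike tray.

**Disagreement:** the two cameras differ by 4 to 5 mm in y for the fixture and the mat, so I used the average. One of the three tray corners I measured showed a 4.5 mm gap between the two camera rays; the other two showed 1.6 mm.

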